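Find the heavy side of a grinding wheel and hold it down

ROBOT

A 7-joint arm with a two-finger parallel gripper is mounted at the origin on a cart in front of the work surface, level with it; the furniture and walls round the work are solid. World frame = base frame: x ahead of the robot, y to its left, z up, the work surface at z = 0. Lengths are in m, angles in rad, forces in N, time in s.
With the tool pointing down it reaches from about 0.425 to 0.95 m from the base axis. Payload 4.7 kg.
Tool frame: the origin (TCP) lies on the centre line of the jaws, within the pads' length; the fingertips stand 14 mm ahead of it and the grasp point (between the pads) lies 5 mm behind it; z points along the fingers, y is the line along which they close (so a half turn about z gives the same grasp; the last joint's range is limited). The gripper opens to 87 mm and grips with 3 to 60 N. Pads are 19 mm wide; open, the fingers measure 117 mm over their backs; the gripper's body (75 mm by 190 mm) begins 51 mm behind the grasp point.
Start: joints at [1.228, 0.469, -0.049, 1.532, 0.024, 1.141, -0.082], TCP at [0.208, -0.642, 0.237] pointing down, gripper open.
Joint ranges: [-2.59, 2.59], [-0.33, 1.99], [-1.39, 1.29], [0.1, 2.45], [-1.04, 4.18], [0.21, 1.99], [-2.66, 2.66]. Speed limits (rad/s): [2.57, 2.57, 3.14, 3.14, 3.14, 3.14, 3.14].

INTERFACE

Orientations are given as a rotation vector (axis times angle).
In Python, from cell import bot, optics gives the robot as it stands.
- The arm moves only by the tool send_rows, never from a script. Its argument "plan" is a list of rows, each a list of 7 numbers: the shift along the tool's x, y, z in mm, then the turn, a rotation vector about the tool's x, y, z in degrees, then the closure, from 0 (fully open) to 1 (shut). A call has 1 to 12 rows; each row is the pose to reach, as a shift and turn from the pose commanded when the call began, along the tool's axes at that moment; what a row does not reach only later rows make up. A row lasts 1/12 s, in which the tool goes at most 41.7 mm and 7.16 degrees, less where a joint would pass 70% of its speed; a pose out of reach is approached as far as the arm can. A call with a gripper value outside its range is refused whole. The fingers move at their own pace and stop on an object; "squeeze" is the grip in N (left out, the last holds). Time passes only in rows, so rows that repeat a pose let the fingers close. It gives the time, the measured TCP pose, the force, the opening and the grip force at its end, in the units of the state.
- bot.read_state(): the state, without advancing time (a new reading comes with each control period).
- optics.snapshot(name): name is "scene" or "top" or "wrist"; returns a dict with "img" (384x512x3 uint8, red, green, blue), "z_map" (384x512 float32, m along the optical axis (not along the pixel's ray), 0 where there is no reading), "fx", "fy", "cx", "cy" (pixels), "xyz" and "attitude" of the camera in the world; the wrist camera has in their place "T_tool_cam" (4x4, takes a point from camera to tool coordinates, whose origin is the TCP and whose axes are the flange's). Camera axes: x right, y up, looking along -z (the intrinsics and any distortion apply to the point x, -y, -z); pixel columns grow to the right and rows downward; lengths in m; the calibration is good to about 2 mm. A picture is of the moment at which its call begins: read the wrist's pose just before it.
- bot.finish_job(): hands the job in; it is judged then, once.
The state is a dict: "clock": time; "q": joint angles; "qd": joint speeds; "joint_torque": joint torques, N m; "tool_pos": TCP position; "orientation": TCP orientation; "force": force on the tool from outside, world axes, zero at the start; "moment": the same for the moment, N m; "width": finger opening in m; "grasp_force": force on a finger pad.
Only numpy, scipy, OpenCV 4.12 (cv2) and the standard library are available. Lean on these libraries where they do the work, as an engineer would, in place of code of your own. Each camera call takes 0.05 s, during which the arm holds its last target. There are 200 camera calls.

TASK

Two small grinding wheels hang on level axles in balancing stands, and the black bowl stands in front of the one to check. Turn that wheel by hand to find its hidden heavy side by feel (let go, it sinks towards the bottom, but the dragging bearing stops it short, by the same amount from either side), and finish with the fingers still gripping the wheel, keeping it at rest with the heavy side straight down. Do not turn the other wheel, and leave the bowl and the cup where they stand.

Things in the scene. Friction and masses are not known exactly. Their poses are not given: they have to be found in the camera images.
- left_stand: fixed stand on the left: base 116 x 130 x 12 mm, a grey post 26 mm wide before and behind the wheel, 36 to 48 mm from its mid plane, topped by bearing housings of 17 mm radius (to 122 mm height). Origin under the base's centre on the worktop, 105 mm below the wheel's centre; x (away from the robot) is the axle's direction, z up
- left_wheel: grey stone wheel in the left stand: upright disc, 150 mm diameter, 25 mm thick, faces flat from 26 mm radius to the rim, which can be pinched across the thickness from above. Turns endlessly. Origin at its centre on the axle, x along the axle, z along the dark 8 mm wide line drawn on both faces from hub to rim and over the rim. The line says nothing of the unseen heavy side
- left_mark (a point): rim end of the left wheel's drawn line, 75 mm from the axle, in the mid plane. At the start this wheel's heavy side is somewhere within 25 degrees of straight up, and bearing drag keeps it there; likewise drag keeps the wheel wherever it is left with the heavy side within about 24 to 36 degrees (differs by wheel) of straight up or straight down
- right_stand: fixed balancing stand on the robot's right, the same as left_stand in all respects
- right_wheel: wheel in the right stand, same as left_wheel in size, origin and axes, own heavy side. Either wheel's heavy side pulls with 0.13 to 0.19 N m when level with the axle; the bearing drags with 0.08 N m. Let go elsewhere, a wheel sinks slowly without overshoot, within about 4 s, and rests 24 to 36 degrees short of heavy side down, by the same angle from either side
- right_mark (a point): rim end of the right wheel's drawn line, 75 mm from the axle, in the mid plane; start as for the left wheel
- bowl: small black bowl, 69 mm in diameter and 38 mm high, standing about 0.12 m in front of (nearer the robot than) the stand whose wheel is to be checked; origin at the centre of its underside
- cup: square pale clay cup, 64 x 69 x 66 mm, standing about 0.12 m in front of the other stand; origin at the centre of its underside
There are look-alikes about, which are no part of the job. There is more than one size of the bowl; the one meant has the size given above.

How it is judged:
By the outcome, as a careful person would: the job done as asked, in the order asked, and still so for the second after the job is handed in, while the arm keeps its last pose, push and grip.
It also fails if it takes over 61 s, if anything falls off the work surface, if the arm or the gripper's body presses on something with over 40 N, if the wrist force passes 120 N, or if a joint passes its speed limit or range.

## Working session

There is one attempt and no reset: what is moved stays moved. The work goes in short steps, Python scripts to look and compute and a tool call to move; the robot and the scene stay as the last step left them, time stands still between calls to the robot, and variables do not carry over. Pictures are saved under pics/ and viewed, at most 10 in all, crops included, and the job is handed in when it is done.

Besides the shell and the picture viewer there is one more tool, called after ">>>" as name(argument=value, ...) on one line, values as JSON. send_rows: Moves the arm, as the interface text tells. Its arguments: {"type":"object","properties":{"plan":{"type":"array","items":{"type":"array","items":{"type":"number"}}},"squeeze":{"type":"number"}},"required":["plan"]}

```bash
mkdir -p pics; ls; cat > h.py <<'E'
import numpy as np, cv2
from scipy.spatial.transform import Rotation as R
from cell import bot, optics
def snap(name):
    st=bot.read_state(); s=optics.snapshot(name); return st,s
def cam_pose(s,st=None):
    if 'T_tool_cam' in s:
        T=np.eye(4);T[:3,:3]=R.from_rotvec(st['orientation']).as_matrix();T[:3,3]=st['tool_pos']
        return T@np.array(s['T_tool_cam'])
    T=np.eye(4);a=np.array(s['attitude']);T[:3,:3]=R.from_rotvec(a).as_matrix() if a.shape==(3,) else a
    T[:3,3]=s['xyz'];return T
def world(s,T):
    v,u=np.mgrid[:384,:512];z=s['z_map']
    P=np.stack([(u-s['cx'])/s['fx']*z,-(v-s['cy'])/s['fy']*z,-z],-1)
    return P@T[:3,:3].T+T[:3,3]
E
python3 - <<'E'
from h import *
for n in ['scene','top']:
    st,s=snap(n)
    cv2.imwrite(f'pics/{n}.png',s['img'][...,::-1])
    print({k:v for k,v in s.items() if k not in('img','z_map')})
    np.savez(f'{n}.npz',**s)
print(st)
E
```

```text
pics
{'fx': 428.4934112719561, 'fy': 428.4934112719561, 'cx': 257.14997913680094, 'cy': 190.43182648478287, 'xyz': array([0.01489208, 0.36309578, 0.80551114]), 'attitude': array([ 0.39410061, -0.78639675, -2.09332604])}
{'fx': 436.4542091182037, 'fy': 436.4542091182037, 'cx': 260.9764681675028, 'cy': 182.84772422324974, 'xyz': array([ 0.37768198, -0.00700507,  1.19157485]), 'attitude': array([ 0.07718963, -0.0450987 , -1.59295411])}
{'clock': 0.05, 'q': array([ 1.22810816,  0.46945036, -0.04859869,  1.53366369,  0.02411708,
        1.14098359, -0.08230002]), 'qd': array([-8.17592605e-04, -2.78289641e-04, -4.27747902e-06, -9.74080097e-04,
        7.38387110e-04,  9.41397465e-04,  1.25307314e-03]), 'joint_torque': array([ 1.05571522e-03, -5.09620750e+01, -8.11298657e-02, -2.37089682e+01,
       -6.16535149e-02,  3.44347931e-02,  6.85270243e-05]), 'tool_pos': array([ 0.20818613, -0.64150944,  0.2355062 ]), 'orientation': array([-3.10113801e+00, -4.90648017e-01,  5.98471668e-04]), 'force': array([ 0.01200151, -0.04564344, -0.19706524]), 'moment': array([ 0.00630328,  0.02557744, -0.05058749]), 'grasp_force': 0.0, 'width': 0.0869741544997826}
```

View pics/scene.png

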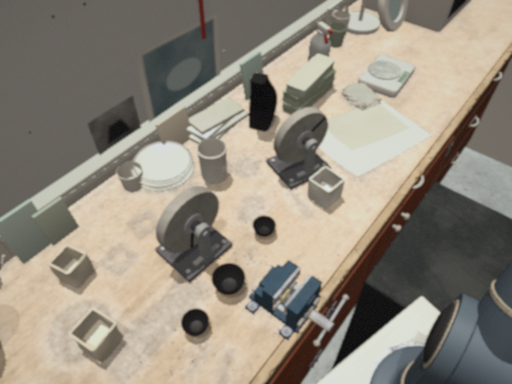

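View pics/top.png

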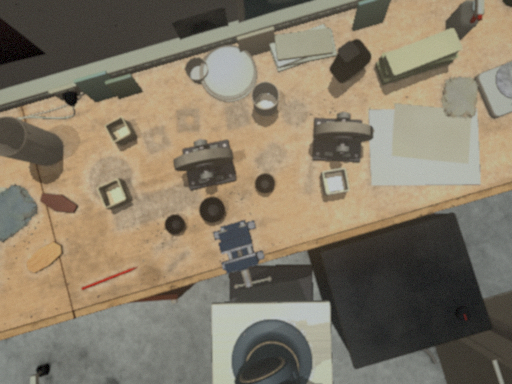

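The left wheel stands at top px (207,163) and the right one at (340,138). There are black bowls at (212,210), (176,225) and (265,184), and pale cups at (333,183), (115,195) and (122,130). Next I measure their sizes.

```bash
python3 - <<'E'
from h import *
for n in ['top','scene']:
    s=dict(np.load(n+'.npz'));T=cam_pose(s);W=world(s,T)
    np.save(n+'_W.npy',W)
    print(n,'table z',np.median(W[200:210,300:310,2]), W[[20,190,300],[20,300,100]].round(3).tolist())
    if n=='top':
        for nm,(u,v) in dict(b1=(212,210),b2=(176,225),b3=(265,184),c1=(333,183),c2=(115,195),c3=(122,130)).items():
            w=W[v-25:v+26,u-25:u+26].reshape(-1,3)
            d=np.hypot(*(w[:,:2]-W[v,u,:2]).T)
            top=np.percentile(w[d<.05][:,2],97)
            m=(np.abs(w[:,2]-top)<.012)&(d<.06)
            p=w[m][:,:2].astype(np.float32)
            (c,sz,a)=cv2.minAreaRect(p)
            print(nm,'h',top.round(3),'c',np.round(c,3),'sz',np.round(sz,3),round(a))
    # wheels: points with z>0.125
    m=(W[...,2]>.15)&(W[...,2]<.2)&(W[...,0]<.95)
    k,l,stt,c=cv2.connectedComponentsWithStats(m.astype(np.uint8))
    for i in range(1,k):
        if stt[i,4]>60:
            p=W[l==i];
            r=cv2.minAreaRect(p[:,:2].astype(np.float32))
            print(n,'px',c[i].round(),'n',stt[i,4],'mean',p.mean(0).round(3),'zmax',p[:,2].max().round(3),'rect',np.round(r[0],3),np.round(r[1],3),round(r[2],1))
E
```

```text
top table z -0.0003435071878138407 [[0.786, 0.49, 0.346], [0.449, -0.09, -0.003], [0.164, 0.458, 0.001]]
b1 h 0.038 c [0.393 0.149] sz [0.067 0.086] 87
b2 h 0.028 c [0.365 0.251] sz [0.052 0.051] 88
b3 h 0.028 c [0.469 0.008] sz [0.052 0.051] 44
c1 h 0.066 c [ 0.467 -0.176] sz [0.063 0.063] 10
c2 h 0.061 c [0.449 0.41 ] sz [0.065 0.063] 22
c3 h 0.063 c [0.618 0.393] sz [0.059 0.057] 26
top px [125.  33.] n 2550 mean [0.829 0.334 0.174] zmax 0.2 rect [0.827 0.335] [0.01  0.652] 15.1
top px [479.   9.] n 168 mean [ 0.868 -0.523  0.161] zmax 0.167 rect [ 0.868 -0.524] [0.019 0.052] 89.9
top px [348.  51.] n 337 mean [ 0.77  -0.204  0.164] zmax 0.171 rect [ 0.773 -0.206] [0.042 0.053] 35.9
top px [ 20. 137.] n 597 mean [0.58  0.587 0.174] zmax 0.198 rect [0.581 0.604] [0.095 0.086] 5.2
top px [346. 128.] n 603 mean [ 0.583 -0.19   0.17 ] zmax 0.184 rect [ 0.585 -0.192] [0.121 0.026] 85.3
top px [200. 156.] n 575 mean [0.524 0.156 0.17 ] zmax 0.185 rect [0.525 0.158] [0.026 0.124] 10.4
top px [262. 358.] n 268 mean [0.058 0.02  0.172] zmax 0.2 rect [0.058 0.021] [0.007 0.117] 19.7
top px 
[... 229 characters left out ...]
98 mean [ 0.869 -0.778  0.161] zmax 0.174 rect [ 0.879 -0.797] [0.033 0.074] 17.3
scene px [325.  27.] n 99 mean [ 0.871 -0.523  0.159] zmax 0.166 rect [ 0.869 -0.525] [0.018 0.057] 85.5
scene px [ 94. 116.] n 4152 mean [0.866 0.189 0.175] zmax 0.2 rect [0.876 0.15 ] [0.012 0.593] 15.1
scene px [259.  80.] n 240 mean [ 0.766 -0.2    0.162] zmax 0.168 rect [ 0.77  -0.203] [0.042 0.049] 34.7
scene px [301. 119.] n 611 mean [ 0.579 -0.183  0.167] zmax 0.182 rect [ 0.584 -0.192] [0.121 0.029] 87.0
scene px [183. 204.] n 945 mean [0.519 0.165 0.168] zmax 0.183 rect [0.524 0.159] [0.028 0.122] 11.2
scene px [419. 368.] n 176 mean [0.047 0.047 0.172] zmax 0.199 rect [0.049 0.045] [0.006 0.069] 28.1
```

Bowl b1 at (212,210) is 38 mm high and about 67 mm wide, so it is the bowl meant. The others are only 28 mm high and 51 mm wide. c1 at (333,183), 66 mm high, is the cup and stands before the right stand. So the left wheel is the one to check: centre about (0.525, 0.158), axle yawed 10.4°. I'll move above it.

>>> send_rows(plan=[[34,-21,-20,0,0,-4,0],[69,-43,-40,0,0,-7,0],[103,-64,-60,0,0,-10,0],[137,-86,-75,0,0,-14,0],[172,-108,-85,0,0,-17,0],[206,-129,-95,0,0,-21,0],[240,-150,-95,0,0,-24,0],[275,-172,-95,0,0,-28,0],[309,-194,-95,0,0,-31,0],[343,-215,-95,0,0,-34,0],[378,-236,-95,0,0,-38,0],[412,-258,-95,0,0,-41,0]])

```text
clock: 1.1
tool_pos: [0.5183, -0.2715, 0.3313]
orientation: [-2.732, -1.55, 0.001]
force: [1.1, -1.1, 0.2]
width: 0.0871
grasp_force: 0.0
```

```bash
cat > go.py <<'E'
import sys
from h import *
# delta in tool frame to target pos + yaw of tool y about world (deg), tool down
x,y,z,yaw=map(float,sys.argv[1:5])
st=bot.read_state();M=R.from_rotvec(st['orientation'])
a=np.radians(yaw);ty=np.array([np.cos(a),np.sin(a),0]);tz=np.array([0,0,-1.]);G=R.from_matrix(np.stack([np.cross(ty,tz),ty,tz],1))
print('shift mm',(M.inv().apply(np.array([x,y,z])-st['tool_pos'])*1e3).round(1),'turn',np.degrees((M.inv()*G).as_rotvec()).round(1))
print('t',st['clock'],st['tool_pos'].round(3),st['q'].round(3),'F',st['force'].round(1),st['width'])
E
python3 go.py .525 .158 .30 10.4
```

```text
shift mm [ 372.2 -214.5   31.3] turn [ -0.    0.  -41.3]
t 1.1 [ 0.518 -0.272  0.331] [ 0.714  0.28  -0.385  1.608  0.109  1.274 -0.228] F [ 1.1 -1.1  0.2] 0.08713160841959068
```

>>> send_rows(plan=[[31,-18,0,0,0,-4,0],[62,-36,0,0,0,-7,0],[93,-54,0,0,0,-10,0],[124,-72,0,0,0,-14,0],[155,-90,0,0,0,-17,0],[186,-107,5,0,0,-21,0],[217,-125,10,0,0,-24,0],[248,-143,15,0,0,-28,0],[280,-161,20,0,0,-31,0],[310,-180,25,0,0,-34,0],[341,-197,31,0,0,-38,0],[372,-214,31,0,0,-41.3,0]])

```text
clock: 2.1
tool_pos: [0.5248, 0.157, 0.2992]
orientation: [-2.009, -2.414, 0.004]
force: [0.1, -0.5, -0.6]
width: 0.0871
grasp_force: 0.0
```

```bash
python3 - <<'E'
from h import *
st,s=snap('wrist');T=cam_pose(s,st);W=world(s,T);cv2.imwrite('pics/w1.png',s['img'][...,::-1])
m=(W[...,2]>.15)&(W[...,2]<.2)
p=W[m];r=cv2.minAreaRect(p[:,:2].astype(np.float32));print(len(p),np.round(r[0],4),np.round(r[1],3),r[2],np.percentile(p[:,2],98))
print('cam',T[:3,3].round(3),-T[:3,2].round(2),st['q'].round(2))
E
python3 go.py .525 .158 .164 10.4
```

```text
2895 [0.5253 0.1595] [0.025 0.119] 10.31192684173584 0.17972502824942704
cam [0.511 0.231 0.447] [ 0.05 -0.27 -0.96] [ 0.22  0.29 -0.72  1.72  0.2   1.21 -0.37]
shift mm [ -9.1  -0.4 136.1] turn [ 0.  -0.4  0.8]
t 2.15 [0.524 0.166 0.3  ] [ 0.211  0.29  -0.731  1.72   0.199  1.207 -0.376] F [0.9 6.5 1.4] 0.08700625045118522
```

View pics/w1.png

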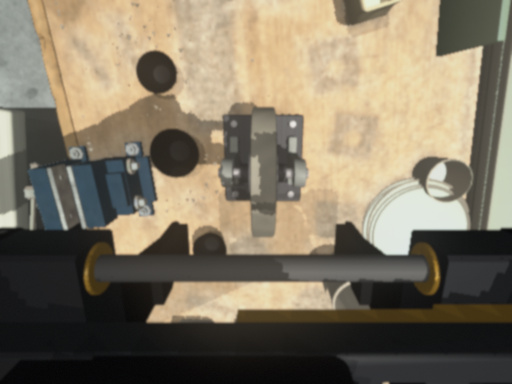

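The wrist view shows the wheel edge-on, running from (263,108) to (263,235), with housings at (232,172) and (295,172). The fit agrees with the earlier estimate: centre (0.5253, 0.1595), yaw 10.3°. Next I rectify the near face from the first scene picture to find the drawn line.

```bash
cat > face.py <<'E'
from h import *
C=np.array([.5253,.1595,.105]);YAW=np.radians(10.35)
ax=np.array([np.cos(YAW),np.sin(YAW),0]);hy=np.array([-np.sin(YAW),np.cos(YAW),0])
def proj(s,T,P):
    p=(P-T[:3,3])@T[:3,:3]; return np.stack([s['fx']*p[...,0]/-p[...,2]+s['cx'],s['fy']*p[...,1]/p[...,2]+s['cy']],-1)
def polar(s,T,off=-.0125,r0=.028,r1=.074):
    # rows: radius, cols: angle deg (0 = up, + towards world +y/left)
    th=np.radians(np.arange(0,360))[None];r=np.linspace(r0,r1,24)[:,None]
    P=C+off*ax+ (r*np.sin(th))[...,None]*hy+(r*np.cos(th))[...,None]*np.array([0,0,1.])
    uv=proj(s,T,P).astype(np.float32)
    g=s['img'].astype(np.float32).mean(-1)
    z=cv2.remap(s['z_map'],uv[...,0],uv[...,1],cv2.INTER_NEAREST)
    d=-((P-T[:3,3])@T[:3,2])
    v=cv2.remap(g,uv[...,0],uv[...,1],cv2.INTER_LINEAR,borderValue=np.nan)
    v[(np.abs(z-d)>.015)]=np.nan
    return v,uv
def ortho(s,T,off=-.0125,n=360):
    a=np.linspace(.085,-.085,n)
    Y,Z=np.meshgrid(a,a)
    P=C+off*ax+Y[...,None]*hy+Z[...,None]*np.array([0,0,1.])
    uv=proj(s,T,P).astype(np.float32)
    return cv2.remap(s['img'],uv[...,0],uv[...,1],cv2.INTER_LINEAR)[...,::-1]
E
python3 - <<'E'
from face import *
s=dict(np.load('scene.npz'));T=cam_pose(s)
o1=ortho(s,T); big=cv2.resize(s['img'][170:290,140:250,::-1],None,fx=3.3,fy=3.3,interpolation=cv2.INTER_CUBIC)
big=cv2.copyMakeBorder(big[:360],0,max(0,360-big.shape[0]),0,0,cv2.BORDER_CONSTANT)
im=np.hstack([o1,big]);im=np.clip(im.astype(float)*1.6,0,255).astype(np.uint8)
cv2.imwrite('pics/f1.png',im)
v,_=polar(s,T)
with np.errstate(all='ignore'): med=np.nanmedian(v,0)
print([(i,int(med[i])) for i in range(0,360,6) if np.isfinite(med[i])])
E
```

```text
[(0, 71), (6, 73), (12, 73), (18, 71), (24, 72), (30, 72), (36, 74), (42, 72), (48, 71), (54, 71), (60, 71), (66, 71), (72, 72), (78, 73), (84, 73), (90, 73), (96, 73), (102, 72), (108, 70), (114, 70), (120, 70), (126, 70), (132, 70), (138, 70), (144, 71), (150, 70), (156, 69), (162, 62), (168, 33), (174, 49), (180, 73), (222, 94), (228, 86), (234, 74), (240, 72), (246, 73), (252, 72), (258, 70), (264, 70), (270, 72), (276, 72), (282, 72), (288, 72), (294, 70), (300, 70), (306, 69), (312, 70), (318, 69), (324, 68), (330, 67), (336, 68), (342, 68), (348, 69), (354, 70)]<stdin>:8: RuntimeWarning: All-NaN slice encountered
```

View pics/f1.png

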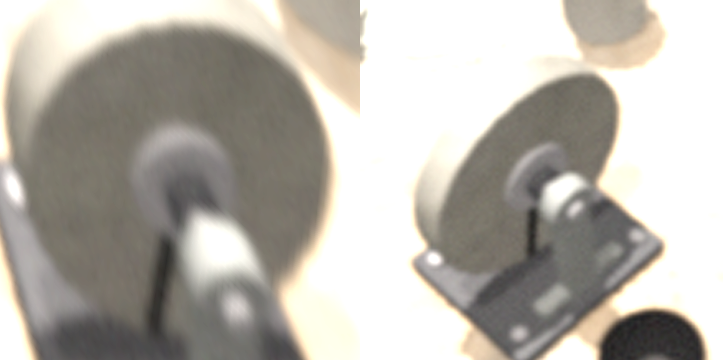

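The drawn line lies at about 169° (0 = up, + towards world left). Turning the wheel left (+y) will bring the line where the scene camera can see it. I start tilted to the right side with the jaws open.

>>> send_rows(plan=[[-12,0,10,0,6,0,0],[-24,0,30,0,12,0,0],[-36,0,50,0,18,0,0],[-46,0,70,0,24,0,0],[-56,0,90,0,30,0,0],[-64,0,104,0,35,0,0],[-71,0,111,0,40,0,0],[-71,0,111,0,40,0,0],[-71,0,111,0,40,0,0],[-71,0,111,0,40,0,0]])

```text
clock: 2.98
tool_pos: [0.5385, 0.0876, 0.1908]
orientation: [-1.628, -1.954, -0.593]
force: [-0.2, 0.7, 0.3]
width: 0.0869
grasp_force: 0.0
```

```bash
cat > rel.py <<'E'
from face import *
st=bot.read_state();M=R.from_rotvec(st['orientation']);p=st['tool_pos']
z=M.apply([0,0,1]);ty=M.apply([0,1,0])
print('axle in tool mm',(M.inv().apply(C-p)*1e3).round(1),'axle dir in tool',M.inv().apply(ax).round(3))
print('tilt left deg',np.degrees(np.arctan2(-z@hy,-z[2])).round(2))
v=p-.005*z-C;print('grip angle',np.degrees(np.arctan2(v@hy,v[2])).round(2),'t',st['clock'],'w',st['width'],'gf',st['grasp_force'],'F',st['force'].round(1),'q',st['q'].round(2))
E
python3 rel.py
```

```text
axle in tool mm [  1.   -0.2 112.7] axle dir in tool [-0.001  1.     0.001]
tilt left deg -39.94
grip angle -40.43 t 2.9833 w 0.08688003093953464 gf 0.0 F [-0.2  0.7  0.3] q [ 0.72  0.59 -0.85  1.84 -0.31  1.    0.31]
```

>>> send_rows(plan=[[1,0,15,0,0,0,0.3],[1,0,30,0,0,0,0.4],[1,0,45,0,0,0,0.5],[1,0,52,0,0,0,0.6],[1,0,52,0,0,0,1],[1,0,52,0,0,0,1],[1,0,52,0,0,0,1],[1,0,52,0,0,0,1],[1,0,52,0,0,0,1],[1,0,52,0,0,0,1]], squeeze=40)

```text
clock: 3.82
tool_pos: [0.5329, 0.1192, 0.1506]
orientation: [-1.63, -1.951, -0.594]
force: [0.2, 0.9, 0.1]
width: 0.0283
grasp_force: 0.0
```

```bash
python3 rel.py
```

```text
axle in tool mm [ 2.1 -0.3 61.3] axle dir in tool [0.001 1.    0.002]
tilt left deg -39.97
grip angle -41.78 t 3.8167 w 0.028268579038183785 gf 0.0 F [0.2 0.9 0.1] q [ 0.66  0.64 -0.84  1.89 -0.3   0.89  0.3 ]
```

>>> send_rows(plan=[[0,0,0,0,0,0,1],[0,0,0,0,0,0,1],[0,0,0,0,0,0,1],[4.3,0,0,0,-4,0,1],[8.5,0,0.5,0,-8,0,1],[12.7,0,1,0,-12,0,1],[16.8,0,2,0,-16,0,1],[20.9,0,3,0,-20,0,1],[24.8,0,4.5,0,-24,0,1],[28.6,0,6.2,0,-28,0,1],[32.3,0,8.2,0,-32,0,1],[35.9,0,10.5,0,-36,0,1]])

```text
clock: 4.82
tool_pos: [0.5272, 0.151, 0.1652]
orientation: [-1.985, -2.373, -0.064]
force: [3.1, -2.9, -7.3]
width: 0.0246
grasp_force: 40.0
```

```bash
python3 rel.py
```

```text
axle in tool mm [ 4.8 -0.5 60.6] axle dir in tool [0.003 1.    0.001]
tilt left deg -3.62
grip angle -7.85 t 4.8167 w 0.024577439423466282 gf 39.978949930518866 F [ 3.1 -2.9 -7.3] q [ 0.12  0.39 -0.55  1.89  0.18  0.9  -0.33]
```

>>> send_rows(plan=[[4.3,0,0,0,-4,0,1],[8.5,0,0.5,0,-8,0,1],[12.7,0,1.3,0,-12,0,1],[16.8,0,2.4,0,-16,0,1],[20.9,0,3.7,0,-20,0,1],[24.8,0,5.3,0,-24,0,1],[28.6,0,7.1,0,-28,0,1],[32.3,0,9.3,0,-32,0,1],[35.9,0,11.6,0,-36,0,1],[39.2,0,14.3,0,-40,0,1],[42.4,0,17.1,0,-44,0,1],[42.4,0,17.1,0,-44,0,1]])

```text
clock: 5.82
tool_pos: [0.5187, 0.1973, 0.1509]
orientation: [1.62, 1.95, -0.596]
force: [1.8, -0.6, 5.7]
width: 0.0245
grasp_force: 40.0
```

```bash
python3 rel.py
```

```text
axle in tool mm [ 0.5 -0.5 59.8] axle dir in tool [-0.003  1.     0.002]
tilt left deg 40.36
grip angle 39.95 t 5.8167 w 0.02453124089875767 gf 40.00222003553063 F [ 1.8 -0.6  5.7] q [-0.5   0.58 -0.34  1.79  0.74  1.38 -1.01]
```

>>> send_rows(plan=[[0,0,0,0,0,0,0.4],[0,0,0,0,0,0,0.2],[0,0,0,0,0,0,0],[0,0,-15,0,0,0,0],[0,0,-30,0,0,0,0],[0,0,-45,0,0,0,0],[0,0,-60,0,0,0,0]])

```text
clock: 6.4
tool_pos: [0.5115, 0.2337, 0.1979]
orientation: [1.632, 1.951, -0.593]
force: [0.6, 0.6, -0.2]
width: 0.0636
grasp_force: 0.0
```

>>> send_rows(plan=[[-14,0,1,0,7,0,0],[-29,0,4,0,14,0,0],[-43,0,8,0,21,0,0],[-56,0,14,0,28,0,0],[-69,0,22,0,35,0,0],[-80,0,31,0,42,0,0],[-90,0,41,0,49,0,0],[-99,0,53,0,56,0,0],[-107,0,65,0,63,0,0],[-113,0,79,0,70,0,0],[-117,0,93,0,77,0,0],[-119,0,108,0,84,0,0]])

```text
clock: 7.4
tool_pos: [0.5417, 0.0735, 0.1925]
orientation: [-1.59, -1.898, -0.651]
force: [1.3, -0.9, -1.0]
width: 0.0869
grasp_force: 0.0
```

```bash
python3 rel.py; cat > line.py <<'E'
import sys
from face import *
def meas(save=None):
    st,s=snap('scene');T=cam_pose(s,st);v,_=polar(s,T)
    import warnings;warnings.simplefilter('ignore')
    n=np.isfinite(v).sum(0);med=np.where(n>=8,np.nanmedian(v,0),np.nan)
    base=np.nanmedian(med);d=np.clip(base-med-12,0,None);d=np.nan_to_num(d)
    i=int(np.argmax(d));k=np.arange(i-10,i+11);w=d[k%360]
    vis=np.isfinite(med)
    print('t',s and bot.read_state()['clock'],'base',base,'line',(k*w).sum()/max(w.sum(),1e-9),'depth',d[i],'n dark',(d>0).sum(),'hidden',[a for a in range(0,360,5) if not vis[a]])
    print([(a,int(med[a])) for a in range(360) if d[a]>0])
    if save: cv2.imwrite(save,np.clip(np.hstack([ortho(s,T),cv2.resize(s['img'][...,::-1],(480,360))])*1.4,0,255).astype(np.uint8))
meas(sys.argv[1] if len(sys.argv)>1 else None)
E
python3 line.py pics/l1.png
```

```text
axle in tool mm [  1.7  -1.7 123.8] axle dir in tool [0.001 1.    0.008]
tilt left deg -44.2
grip angle -44.97 t 7.4 w 0.08685296096013062 gf 0.0 F [ 1.3 -0.9 -1. ] q [ 0.63  0.56 -0.65  1.83 -0.49  1.08  0.5 ]
t 7.45 base 72.160805 line 305.5136755452156 depth 20.55729 n dark 15 hidden [185, 190, 195, 200, 205, 210, 215, 220]
[(298, 59), (299, 56), (300, 53), (301, 50), (302, 46), (303, 44), (304, 42), (305, 39), (306, 39), (307, 39), (308, 41), (309, 45), (310, 49), (311, 53), (312, 57)]
```

>>> send_rows(plan=[[0,0,0,0,0,0,0],[0,0,0,0,0,0,0],[0,0,0,0,0,0,0],[0,0,0,0,0,0,0],[0,0,0,0,0,0,0],[0,0,0,0,0,0,0],[0,0,0,0,0,0,0],[0,0,0,0,0,0,0],[0,0,0,0,0,0,0],[0,0,0,0,0,0,0],[0,0,0,0,0,0,0],[0,0,0,0,0,0,0]])

```text
clock: 8.45
tool_pos: [0.5404, 0.076, 0.1909]
orientation: [-1.587, -1.901, -0.641]
force: [-0.1, -0.2, 0.0]
width: 0.0871
grasp_force: 0.0
```

>>> send_rows(plan=[[0,0,0,0,0,0,0],[0,0,0,0,0,0,0],[0,0,0,0,0,0,0],[0,0,0,0,0,0,0],[0,0,0,0,0,0,0],[0,0,0,0,0,0,0],[0,0,0,0,0,0,0],[0,0,0,0,0,0,0],[0,0,0,0,0,0,0],[0,0,0,0,0,0,0],[0,0,0,0,0,0,0],[0,0,0,0,0,0,0]])

```text
clock: 9.45
tool_pos: [0.5404, 0.0761, 0.191]
orientation: [-1.587, -1.901, -0.641]
force: [-0.1, 0.1, 0.0]
width: 0.0868
grasp_force: 0.0
```

```bash
python3 line.py
```

```text
t 9.5 base 72.293625 line 306.4906094021497 depth 21.006844 n dark 14 hidden [185, 190, 195, 200, 205, 210, 215, 220]
[(300, 58), (301, 54), (302, 50), (303, 48), (304, 44), (305, 41), (306, 39), (307, 39), (308, 40), (309, 43), (310, 47), (311, 51), (312, 55), (313, 59)]
```

>>> send_rows(plan=[[0,0,0,0,0,0,0],[0,0,0,0,0,0,0],[0,0,0,0,0,0,0],[0,0,0,0,0,0,0],[0,0,0,0,0,0,0],[0,0,0,0,0,0,0],[0,0,0,0,0,0,0],[0,0,0,0,0,0,0],[0,0,0,0,0,0,0],[0,0,0,0,0,0,0],[0,0,0,0,0,0,0],[0,0,0,0,0,0,0]])

```text
clock: 10.5
tool_pos: [0.5403, 0.0761, 0.191]
orientation: [-1.587, -1.901, -0.641]
force: [0.1, -0.4, -0.5]
width: 0.0873
grasp_force: 0.0
```

```bash
python3 line.py pics/l2.png; python3 rel.py
```

```text
t 10.55 base 72.217445 line 306.5169726647134 depth 20.902832 n dark 14 hidden [185, 190, 195, 200, 205, 210, 215, 220]
[(300, 58), (301, 54), (302, 51), (303, 47), (304, 44), (305, 41), (306, 39), (307, 39), (308, 39), (309, 42), (310, 46), (311, 51), (312, 56), (313, 59)]
axle in tool mm [1.200e+00 1.000e-01 1.208e+02] axle dir in tool [0.001 1.    0.001]
tilt left deg -44.0
grip angle -44.55 t 10.55 w 0.08732462639078854 gf 0.0 F [-0.5  0.2  0.7] q [ 0.62  0.56 -0.64  1.83 -0.48  1.08  0.49]
```

View pics/l2.png

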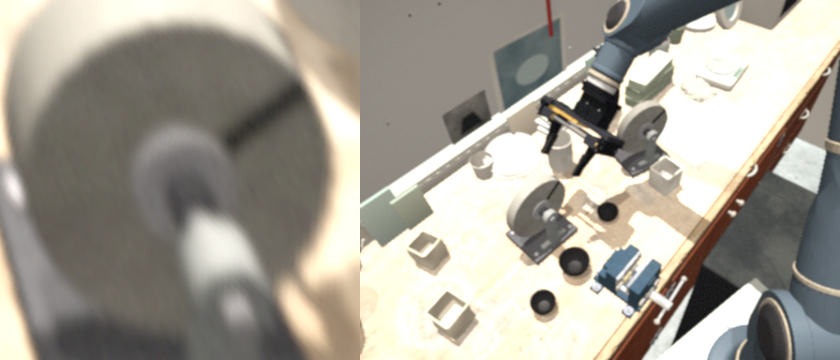

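The scene view shows the wheel at rest with the line at upper right, ending at (305,92) in the rectified half. That line misses my assumed centre by a few pixels, so I fit the line's direction as well and intersect it with the line from the first picture.

```bash
cat > fit.py <<'E'
import sys
from face import *
def fit(s,T,th0,win=16):
    v,_=polar(s,T,r0=.03,r1=.072);r=np.linspace(.03,.072,24);pts=[]
    k=np.arange(int(th0)-win,int(th0)+win+1)
    for j in range(24):
        row=v[j,k%360]
        if np.isfinite(row).sum()<len(k)-2: continue
        d=np.nan_to_num(np.clip(np.nanmedian(row)-row-8,0,None))
        if d.max()<10: continue
        a=np.radians((d*k).sum()/d.sum());pts.append([r[j]*np.sin(a),r[j]*np.cos(a)])
    pts=np.array(pts)*1e3;m=pts.mean(0);d=np.linalg.svd(pts-m)[2][0];d*=np.sign(d@m)
    n=np.array([d[1],-d[0]])
    print('pts',len(pts),'through-C ang',np.degrees(np.arctan2(*m)).round(2)%360,'slope ang',np.degrees(np.arctan2(*d)).round(2)%360,'offset mm',(n@m).round(2),'rms',np.std((pts-m)@n).round(2))
    return m,n
if __name__=='__main__':
    s=dict(np.load('scene.npz'));a=fit(s,cam_pose(s),169)
    st,s=snap('scene');np.savez('rest1.npz',**s);b=fit(s,cam_pose(s),306)
    N=np.array([a[1],b[1]]);print('centre (left,up) mm',np.linalg.solve(N,[a[1]@a[0],b[1]@b[0]]).round(2))
E
python3 fit.py
```

```text
pts 13 through-C ang 169.54 slope ang 171.47 offset mm -1.95 rms 0.25
pts 20 through-C ang 306.75 slope ang 305.67 offset mm 1.03 rms 0.36
centre (left,up) mm [ 2.   -0.17]
```

Rest 1 puts the line at about 306°. Next comes the second stroke. I take the wheel at −44° and turn it about 88° further left.

>>> send_rows(plan=[[1,0,15,0,0,0,0.3],[1,0,30,0,0,0,0.4],[1,0,45,0,0,0,0.5],[1,0,60,0,0,0,0.6],[1,0,60,0,0,0,1],[1,0,60,0,0,0,1],[1,0,60,0,0,0,1],[1,0,60,0,0,0,1],[1,0,60,0,0,0,1],[1,0,60,0,0,0,1],[1,0,60,0,0,0,1],[1,0,60,0,0,0,1]])

```text
clock: 11.6
tool_pos: [0.5333, 0.1173, 0.1489]
orientation: [-1.588, -1.901, -0.642]
force: [0.2, -1.6, 2.8]
width: 0.0245
grasp_force: 40.0
```

```bash
python3 rel.py
```

```text
axle in tool mm [ 0.4 -0.4 61.4] axle dir in tool [0.001 1.    0.002]
tilt left deg -43.97
grip angle -44.34 t 11.6 w 0.02450007796289398 gf 40.00015036202967 F [ 0.2 -1.6  2.8] q [ 0.57  0.61 -0.66  1.89 -0.5   0.94  0.49]
```

>>> send_rows(plan=[[4.3,0,0,0,-4,0,1],[8.5,0,0.5,0,-8,0,1],[12.7,0,1.3,0,-12,0,1],[16.8,0,2.4,0,-16,0,1],[20.9,0,3.7,0,-20,0,1],[24.8,0,5.3,0,-24,0,1],[28.6,0,7.1,0,-28,0,1],[32.3,0,9.3,0,-32,0,1],[35.9,0,11.6,0,-36,0,1],[39.2,0,14.3,0,-40,0,1],[42.4,0,17.1,0,-44,0,1],[45.3,0,20.2,0,-48,0,1]])

```text
clock: 12.6
tool_pos: [0.5254, 0.1612, 0.1657]
orientation: [1.977, 2.363, -0.075]
force: [2.6, -4.0, -5.0]
width: 0.0246
grasp_force: 40.0
```

>>> send_rows(plan=[[4.3,0,0,0,-4,0,1],[8.5,0,0.5,0,-8,0,1],[12.7,0,1.3,0,-12,0,1],[16.8,0,2.4,0,-16,0,1],[20.9,0,3.7,0,-20,0,1],[24.8,0,5.3,0,-24,0,1],[28.6,0,7.1,0,-28,0,1],[32.3,0,9.3,0,-32,0,1],[35.9,0,11.6,0,-36,0,1],[39.2,0,14.3,0,-40,0,1],[39.2,0,14.3,0,-40,0,1],[39.2,0,14.3,0,-40,0,1]])

```text
clock: 13.6
tool_pos: [0.5183, 0.2002, 0.1485]
orientation: [1.584, 1.898, -0.644]
force: [2.1, -3.7, 1.6]
width: 0.0245
grasp_force: 40.0
```

```bash
python3 rel.py; python3 line.py
```

```text
axle in tool mm [ 0.7 -0.3 60. ] axle dir in tool [ 0.     1.    -0.001]
tilt left deg 44.25
grip angle 43.6 t 13.6 w 0.024546388980539038 gf 39.99808975495398 F [ 2.1 -3.7  1.6] q [-0.64  0.59 -0.17  1.79  0.71  1.38 -1.  ]
t 13.65 base 74.82356 line 34.24602702642495 depth 39.249344 n dark 13 hidden [40, 45, 50, 55, 60, 65, 70, 75, 80, 85, 90, 95, 100, 105, 110, 115, 120, 125, 130, 185, 190, 195, 200, 205, 210, 215, 220]
[(28, 62), (29, 57), (30, 50), (31, 41), (32, 35), (33, 27), (34, 24), (35, 23), (36, 26), (37, 30), (38, 40), (133, 56), (134, 60)]
```

>>> send_rows(plan=[[0,0,0,0,0,0,0.4],[0,0,0,0,0,0,0.2],[0,0,0,0,0,0,0],[0,0,-15,0,0,0,0],[0,0,-30,0,0,0,0],[0,0,-45,0,0,0,0],[0,0,-60,0,0,0,0]])

```text
clock: 14.23
tool_pos: [0.5097, 0.2431, 0.1921]
orientation: [1.588, 1.903, -0.64]
force: [0.5, 0.4, -0.0]
width: 0.0633
grasp_force: 0.0
```

>>> send_rows(plan=[[-14,0,1,0,7,0,0],[-29,0,4,0,14,0,0],[-43,0,8,0,21,0,0],[-56,0,14,0,28,0,0],[-69,0,22,0,35,0,0],[-80,0,31,0,42,0,0],[-83,0,34,0,44,0,0],[-83,0,34,0,44,0,0],[-83,0,34,0,44,0,0],[-83,0,34,0,44,0,0],[-83,0,34,0,44,0,0],[-83,0,34,0,44,0,0]])

```text
clock: 15.23
tool_pos: [0.5244, 0.1626, 0.2246]
orientation: [-2.008, -2.415, 0.0]
force: [0.1, -0.3, -0.6]
width: 0.0867
grasp_force: 0.0
```

>>> send_rows(plan=[[0,0,0,0,0,0,0],[0,0,0,0,0,0,0],[0,0,0,0,0,0,0],[0,0,0,0,0,0,0],[0,0,0,0,0,0,0],[0,0,0,0,0,0,0],[0,0,0,0,0,0,0],[0,0,0,0,0,0,0],[0,0,0,0,0,0,0],[0,0,0,0,0,0,0],[0,0,0,0,0,0,0],[0,0,0,0,0,0,0]])

```text
clock: 16.23
tool_pos: [0.5251, 0.1602, 0.2249]
orientation: [2.013, 2.411, 0.0]
force: [-0.1, 0.8, -0.2]
width: 0.0868
grasp_force: 0.0
```

```bash
python3 rel.py; python3 line.py
```

```text
axle in tool mm [ -0.7   0.  119.9] axle dir in tool [0.001 1.    0.   ]
tilt left deg 0.0
grip angle 0.32 t 16.2333 w 0.08684507500136074 gf 0.0 F [-0.1  0.8 -0.2] q [-0.12  0.29 -0.31  1.84  0.1   1.03 -0.29]
t 16.2833 base 72.947586 line 2.9012781132895813 depth 36.465813 n dark 12 hidden [185, 190, 195, 200, 205, 210, 215, 220]
[(0, 40), (1, 34), (2, 27), (3, 24), (4, 26), (5, 32), (6, 40), (7, 50), (8, 58), (357, 60), (358, 55), (359, 48)]
```

>>> send_rows(plan=[[0,0,0,0,0,0,0],[0,0,0,0,0,0,0],[0,0,0,0,0,0,0],[0,0,0,0,0,0,0],[0,0,0,0,0,0,0],[0,0,0,0,0,0,0],[0,0,0,0,0,0,0],[0,0,0,0,0,0,0],[0,0,0,0,0,0,0],[0,0,0,0,0,0,0],[0,0,0,0,0,0,0],[0,0,0,0,0,0,0]])

```text
clock: 17.28
tool_pos: [0.5251, 0.1602, 0.2248]
orientation: [2.013, 2.411, -0.0]
force: [-0.6, 0.4, -0.0]
width: 0.087
grasp_force: 0.0
```

>>> send_rows(plan=[[0,0,0,0,0,0,0],[0,0,0,0,0,0,0],[0,0,0,0,0,0,0],[0,0,0,0,0,0,0],[0,0,0,0,0,0,0],[0,0,0,0,0,0,0],[0,0,0,0,0,0,0],[0,0,0,0,0,0,0],[0,0,0,0,0,0,0],[0,0,0,0,0,0,0],[0,0,0,0,0,0,0],[0,0,0,0,0,0,0]])

```text
clock: 18.28
tool_pos: [0.5251, 0.1602, 0.2248]
orientation: [2.013, 2.412, 0.0]
force: [0.2, -0.0, 0.7]
width: 0.0868
grasp_force: 0.0
```

```bash
python3 line.py; python3 - <<'E'
from fit import *
s=dict(np.load('scene.npz'));L=[fit(s,cam_pose(s),169)]
s=dict(np.load('rest1.npz'));L+=[fit(s,cam_pose(s),306)]
st,s=snap('scene');np.savez('rest2.npz',**s);T=cam_pose(s);v,_=polar(s,T)
med=np.nanmedian(v,0);th=int(np.nanargmin(np.where(np.isfinite(v).sum(0)>8,med,999)));print(th)
L+=[fit(s,T,th)]
N=np.array([l[1] for l in L]);b=[l[1]@l[0] for l in L]
c=np.linalg.lstsq(N,b,rcond=None)[0];print('centre',c.round(2))
for m,n in L: print('corrected angle',np.degrees(np.arctan2(*(m-c)))%360)
E
```

```text
t 18.3333 base 72.99088 line 2.7572994139676408 depth 36.828773 n dark 12 hidden [185, 190, 195, 200, 205, 210, 215, 220]
[(0, 39), (1, 32), (2, 25), (3, 24), (4, 26), (5, 33), (6, 42), (7, 51), (8, 60), (357, 60), (358, 56), (359, 47)]
pts 13 through-C ang 169.54 slope ang 171.47 offset mm -1.95 rms 0.25
pts 20 through-C ang 306.75 slope ang 305.67 offset mm 1.03 rms 0.36
3
pts 19 through-C ang 2.35 slope ang 1.07 offset mm 1.04 rms 0.5
centre [1.45 0.34]
corrected angle 171.01238274889116
corrected angle 305.57445238498644
corrected angle 0.562363507957413<stdin>:5: RuntimeWarning: All-NaN slice encountered
```

Rest 2 puts the line at about 1–2.5°. The rests are 55–56° apart, so d ≈ 27.8°. Next I grip at +14° and turn the wheel back right by about 27.8°.

>>> send_rows(plan=[[14,0,1,0,-7,0,0],[28,0,4,0,-14,0,0],[25,0,16,0,-14,0,0.2],[21,0,31,0,-14,0,0.4],[17,0,47,0,-14,0,0.5],[14,0,61,0,-14,0,0.6],[14,0,61,0,-14,0,0.6],[14,0,61,0,-14,0,0.65],[14,0,61,0,-14,0,0.7],[14,0,61,0,-14,0,1],[14,0,61,0,-14,0,1],[14,0,61,0,-14,0,1]])

```text
clock: 19.38
tool_pos: [0.5229, 0.1743, 0.1646]
orientation: [1.887, 2.26, -0.23]
force: [-0.2, 0.4, 0.5]
width: 0.0284
grasp_force: 0.0
```

>>> send_rows(plan=[[0,0,0,0,0,0,1],[0,0,0,0,0,0,1],[0,0,0,0,0,0,1],[0,0,0,0,0,0,1],[0,0,0,0,0,0,1],[0,0,0,0,0,0,1]])

```text
clock: 19.88
tool_pos: [0.523, 0.1743, 0.1644]
orientation: [1.887, 2.26, -0.23]
force: [0.9, 0.5, 5.6]
width: 0.0251
grasp_force: 40.0
```

```bash
python3 rel.py; python3 line.py pics/g.png
```

```text
axle in tool mm [-0.1 -0.4 61.3] axle dir in tool [0.001 1.    0.001]
tilt left deg 13.99
grip angle 14.11 t 19.8833 w 0.025105256618087286 gf 39.99999892897904 F [0.9 0.5 5.6] q [-0.32  0.39 -0.26  1.87  0.38  1.02 -0.61]
t 19.9333 base 72.138016 line 0.0 depth 0.0 n dark 0 hidden [0, 5, 10, 15, 20, 25, 30, 35, 185, 190, 195, 200, 205, 210, 215, 220, 280, 285, 290, 295, 300, 305, 310, 315, 320, 325, 330, 335, 340, 345, 350, 355]
[]
```

>>> send_rows(plan=[[-3,0,0.1,0,2.8,0,1],[-6,0,0.3,0,5.6,0,1],[-8.9,0,0.7,0,8.4,0,1],[-11.8,0,1.2,0,11.2,0,1],[-14.7,0,1.8,0,14,0,1],[-17.6,0,2.6,0,16.8,0,1],[-20.5,0,3.6,0,19.6,0,1],[-23.3,0,4.6,0,22.4,0,1],[-26,0,5.8,0,25.2,0,1],[-28.4,0,7,0,27.8,0,1],[-28.4,0,7,0,27.8,0,1],[-28.4,0,7,0,27.8,0,1]])

```text
clock: 20.93
tool_pos: [0.5283, 0.1448, 0.1648]
orientation: [-1.891, -2.261, -0.231]
force: [-1.9, -1.5, 8.6]
width: 0.0247
grasp_force: 40.0
```

>>> send_rows(plan=[[0,0,0,0,0,0,1],[0,0,0,0,0,0,1],[0,0,0,0,0,0,1],[0,0,0,0,0,0,1],[0,0,0,0,0,0,1],[0,0,0,0,0,0,1]])

```text
clock: 21.43
tool_pos: [0.5283, 0.1449, 0.1648]
orientation: [-1.891, -2.263, -0.23]
force: [-0.7, -1.7, 9.0]
width: 0.0247
grasp_force: 40.0
```

```bash
python3 rel.py; python3 line.py pics/g2.png; python3 - <<'E'
from fit import *
st,s=snap('scene')
try: fit(s,cam_pose(s),334)
except Exception as e: print(e)
st,w=snap('wrist');cv2.imwrite('pics/w2.png',w['img'][...,::-1])
E
```

```text
axle in tool mm [ 0.2 -0.4 61.7] axle dir in tool [0.002 1.    0.001]
tilt left deg -13.79
grip angle -13.95 t 21.4333 w 0.024736978360765646 gf 39.995308639481664 F [-0.7 -1.7  9. ] q [ 0.12  0.38 -0.42  1.91 -0.12  0.86 -0.02]
t 21.4833 base 72.73828 line 349.45905827440896 depth 43.007484 n dark 18 hidden [185, 190, 195, 200, 205, 210, 215, 220, 335, 340, 345]
[(326, 59), (327, 53), (328, 49), (329, 47), (330, 43), (331, 40), (332, 37), (334, 31), (341, 37), (347, 58), (348, 33), (349, 17), (350, 20), (351, 28), (352, 34), (353, 42), (354, 51), (355, 57)]
pts 3 through-C ang 336.09 slope ang 351.1 offset mm -8.72 rms 0.02
```

View pics/g2.png

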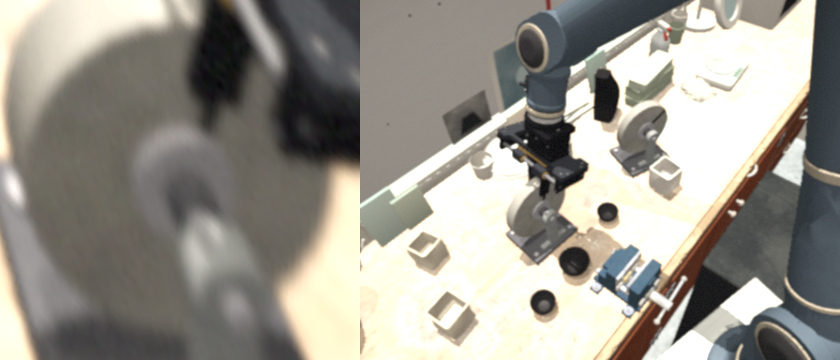

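The wheel is gripped at 40 N. The line comes out just under the finger at (207,120), which is 333.5° corrected against the wanted 333.1°. The bowl (575,262) and cup (665,175) stand where they were. I hand in.

```bash
python3 -c "
from cell import bot
print(bot.finish_job())"
```

```text
the job is handed in; nothing more can be done
None
```

I checked the left wheel and handed it in at rest, still gripped at 40 N, with its heavy side straight down to within about half a degree by my measurement; I didn't touch the right wheel, the bowl or the cup.

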